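# Hold the try square in a glued carcass corner

### The arm

A 7-joint arm with a two-finger parallel gripper is mounted at the origin on the work surface. World frame = base frame: x ahead of the robot, y to its left, z up, the work surface at z = 0. Lengths are in m, angles in degrees, forces in N, time in s.
With the tool pointing down it reaches from about 0.425 to 0.875 m from the base axis. Payload 4.7 kg.
Tool frame: the origin (TCP) lies between the finger pads; the fingertips stand 8 mm ahead of it and the grasp point (between the pads) lies 11 mm behind it (env.tip_extent is the distance from the TCP to the fingertips, in m); z points along the fingers, y is the line along which they close (so a half turn about z gives the same grasp; the last joint's range is limited). The gripper opens to 87 mm and grips with 3 to 60 N. Pads are 19 mm wide; open, the fingers measure 117 mm over their backs; the gripper's body (75 mm by 190 mm) begins 51 mm behind the grasp point.
Start: joints at [70.594, 18.392, -4.016, 83.108, 1.295, 78.541, -3.26], TCP at [0.225, -0.61, 0.231] pointing down, gripper open.
Joint ranges: [-163.93, 163.93], [-17.29, 119.83], [-79.2, 71.16], [3.27, 140.29], [-89.18, 269.18], [5.43, 117.66], [-154.24, 154.24]. Speed limits (degrees/s): [147.25, 147.25, 180, 180, 180, 180, 180].

### API

Orientations are given as [roll, pitch, yaw] about the fixed x, y, z axes, in that order (R = Rz(yaw) Ry(pitch) Rx(roll)).
In Python, from cell import sensors, vision, workorder, env gives the robot as it stands.
- The arm moves only by the tool drive_tool, never from a script. Its argument "moves" is a list of rows, each an object of numbers: "x", "y", "z": the shift along the tool's x, y, z in mm; "rx", "ry", "rz": the turn, a rotation vector about the tool's x, y, z in rad; "fingers": the closure, from -1 (fully open) to 1 (shut). In form: [{"x": .., "y": .., "z": .., "rx": .., "ry": .., "rz": .., "fingers": ..}, ...]. A call has 1 to 20 rows; each row is the pose to reach, as a shift and turn from the pose commanded when the call began, along the tool's axes at that moment; what a row does not reach only later rows make up. A row lasts 1/8 s, in which the tool goes at most 62.5 mm and 10.7 degrees, less where a joint would pass 70% of its speed; a pose out of reach is approached as far as the arm can. A call with a gripper value outside its range is refused whole. The fingers move at their own pace and stop on an object; "force" is the grip in N (left out, the last holds). Time passes only in rows, so rows that repeat a pose let the fingers close. It gives the time, the measured TCP pose, the force, the opening and the grip force at its end, in the units of the state.
- sensors.get_obs(): the state, without advancing time (a new reading comes with each control period).
- vision.read_camera(name): name is "scene" or "top" or "wrist"; returns a dict with "image" (400x640x3 uint8, red, green, blue), "fx", "fy", "cx", "cy" (pixels), "R" (3x3) and "t" (3): a world point X has camera coordinates R X + t. Camera axes: x right, y down, z forward; pixel columns grow to the right and rows downward; lengths in m; the calibration is good to about 2 mm. The wrist camera is an equidistant fisheye: a pixel r from the principal point sees the ray r / f radians off the axis. A picture is of the moment at which its call begins. There is no depth.
- workorder.sign_off(): hands the job in; it is judged then, once.
The state is a dict: "time_s": time; "qpos": joint angles; "joint_velocities": joint speeds; "effort": joint torques, N m; "tool_pos": TCP position; "tool_rot": TCP orientation; "force": force on the tool from outside, world axes, zero at the start; "wrist_torque": the same for the moment, N m; "grip_width": finger opening in m; "grasp_force": force on a finger pad.
Only numpy, scipy, OpenCV 4.12 (cv2) and the standard library are available. Lean on these libraries where they do the work, as an engineer would, in place of code of your own. Each camera call takes 0.05 s, during which the arm holds its last target. There are 200 camera calls.

### The job

The red spacer block has done its work in the glued corner: take it out and hang it by its hole on the brass peg, and let go of it. Then pick up the try square and press it into the corner, its stock flat down on the lying board and its heel and blade edge flush against the upright, and finish while still gripping it and pressing it firmly both down and against the upright. Leave the glue bottle, mallet and steel pot where they are.

Things in the scene. Friction and masses are not known exactly. Their poses are not given: they have to be found in the camera images.
- corner: Fixed wooden carcass corner: a lying board and an upright board at a right angle. Origin on the inside corner line, mid-width, 20 mm above the bench. +x runs along the lying board away from the upright, z up; the upright's inner face is the plane x=0, the lying board's top the plane z=0. Low dark cleats beside the boards are no obstacle.
- plate: The lying board of pale wood, fixed: 200 mm from the upright's inner face to its free end, 70 mm wide, 20 mm thick. Same origin and axes as corner.
- stud: The upright board of plywood, fixed, rigid: 24 mm thick, 70 mm wide, 110 mm tall above the lying board's top (130 mm above the bench). Same origin and axes as corner.
- spacer: Loose red block, about 0.12 kg, standing on the lying board by the upright: 60 mm wide (x), 22 thick (y), 130 tall (z), with a 24 mm round hole through its thickness centred 82 mm above its foot (its top 36 mm are solid). Origin: centre of its underside. Grip it at the top across its thickness.
- spacer_hole (a point): Centre of the spacer's hole, mid-thickness; hole axis along the spacer's y.
- stand: Fixed dark wooden peg stand: base 120 x 90 x 18 mm; post 40 mm wide, 150 mm high, its front face at x=-15 mm; from it a straight brass peg, 10 mm in diameter, runs along +x at y=0, its axis 141 mm high at the post face, rising to 152 mm at its tip (x=65 mm). Origin: centre of the base's underside, z up.
- peg_tip (a point): End of the peg's axis, 65 mm along the stand's x and 152 mm above the bench.
- square: Loose try square, about 0.22 kg, standing on its stock: dark wood stock 160 mm long (x), 28 thick (y), 34 tall (z); steel blade 5 mm thick, 35 wide, up from the heel end (-x) to 145 mm above the underside, outer edge flush with the heel end. Origin: centre of the stock's underside. Grip the stock 20 to 30 mm toe-wards (+x) of it, clear of the blade. In the corner its x is along corner's x.
- square_heel (a point): Lower outer corner of the square: x=-80 mm, z=0 of the square, mid-thickness.
- square_toe (a point): Lower edge of the stock's free end: x=+80 mm, z=0 of the square, mid-thickness.
- square_tip (a point): Top of the blade's outer edge: x=-80 mm, z=145 mm of the square, mid-thickness.
- glue: Bystander: yellow glue bottle, 60 mm wide, 150 mm tall, standing. Origin at the centre of its underside.
- mallet: Bystander: wooden carver's mallet lying down, about 215 mm long (x), head 72 mm in diameter. Origin on the bench under its middle.
- pot: Bystander: small open steel pot, 80 mm wide, 70 mm tall. Origin at the centre of its underside.
There are look-alikes about, which are no part of the job. Leave any green look-alike of the stand alone.

How it is judged (in metres and radians):
On the way:
1. the spacer hangs by its hole on the peg, let go (x of spacer_hole in the frame of stand between -0.015 and 0.06 m and y of spacer_hole in the frame of stand between -0.012 and 0.012 m and z of spacer_hole in the frame of stand between 0.12 and 0.156 m and contact force between spacer and stand above 0.2 N and contact force between the fingers and spacer below 0.1 N and linear speed of spacer below 0.05 m/s), for 0.2 s.
At the end, for the whole second after the job is handed in: Spacer hangs by its hole on the peg, let go. Square gripped (>5 N), pressing the upright (>2 N) and the lying board (>3 N); heel, toe and blade tip within 2.5 mm of the faces, along the board within 0.06 rad, upright within 0.05 rad, stock on the board, still (x of spacer_hole in the frame of stand between -0.015 and 0.06 m and y of spacer_hole in the frame of stand between -0.012 and 0.012 m and z of spacer_hole in the frame of stand between 0.12 and 0.156 m and contact force between spacer and stand above 0.2 N and contact force between the fingers and spacer below 0.1 N and contact force between square and stud above 2 N and contact force between square and plate above 3 N and contact force between the fingers and square above 5 N and x of square_heel in the frame of corner between -0.0025 and 0.0025 m and x of square_tip in the frame of corner between -0.0025 and 0.0025 m and z of each of square_heel, square_toe in the frame of corner below 0.0025 m and y of square_heel in the frame of corner between -0.021 and 0.021 m and y of square_toe in the frame of corner between -0.021 and 0.021 m and angle between the x axis of square and the x axis of corner, either way round below 0.06 rad and angle between square's own z axis and vertical below 0.05 rad and linear speed of square below 0.02 m/s); the arm keeps its last pose, push and grip.
It fails at once if the glue was moved by more than 30 mm (distance of glue from where it was at the start of the episode above 0.03 m).
It fails at once if the mallet was moved by more than 30 mm (distance of mallet from where it was at the start of the episode above 0.03 m).
It fails at once if the pot was moved by more than 30 mm (distance of pot from where it was at the start of the episode above 0.03 m).
It also fails if it takes over 66 s, if anything falls off the work surface, if the arm or the gripper's body presses on something with over 40 N, if the wrist force passes 120 N, or if a joint passes its speed limit or range.

## Working session

There is one attempt and no reset: what is moved stays moved. The work goes in short steps, Python scripts to look and compute and a tool call to move; the robot and the scene stay as the last step left them, time stands still between calls to the robot, and variables do not carry over. Pictures are saved under pics/ and viewed, at most 12 in all, crops included, and the job is handed in when it is done.

Besides the shell and the picture viewer there is one more tool, called after "Request:" as name([rows], argument=value, ...), one row to a line, values as JSON. drive_tool: Moves the arm, as the interface text tells. Its arguments: {"type":"object","properties":{"moves":{"type":"array"},"force":{"type":"number"}},"required":["moves"]}

```bash
ls; mkdir -p pics
python3 - <<'E'
from cell import sensors, vision, workorder, env
import cv2,numpy as np
o=sensors.get_obs();print(o)
for n in("scene","top"):
    c=vision.read_camera(n);cv2.imwrite(f"pics/{n}0.png",c["image"][:,:,::-1])
    print(n,c["fx"],c["fy"],c["cx"],c["cy"],c["R"],c["t"])
    np.savez(f"{n}0.npz",**c)
E
```

```text
pics
{'time_s': 0.0, 'qpos': array([70.59530166, 18.4386864 , -4.0175174 , 83.17596457,  1.29849713,
       78.54037537, -3.25883462]), 'joint_velocities': array([-0.00921071,  0.01201506,  0.02576356,  0.00777814,  0.01794528,
        0.03980977,  0.02022515]), 'effort': array([-3.32122490e-04, -4.91289639e+01, -4.03972529e-01, -3.12523091e+01,
       -6.38511172e-02,  4.38740419e-02,  2.04685966e-04]), 'tool_pos': array([ 0.22434222, -0.6094777 ,  0.22945671]), 'tool_rot': array([-1.79890422e+02,  8.59098987e-03,  2.02182277e+01]), 'force': array([0.78781814, 0.32642955, 0.08757698]), 'wrist_torque': array([-0.04083889,  0.00289186, -0.00864968]), 'grasp_force': 0.0, 'grip_width': 0.08718908295438542}
scene 472.49890309800963 472.49890309800963 317.74596348472335 201.74223243391322 [[-0.37281754  0.92776155  0.01629715]
 [ 0.52940528  0.22709823 -0.81740837]
 [-0.76206111 -0.29611638 -0.57582806]] [ 0.16679886 -0.18965501  2.02743571]
top 450.78531700045124 450.78531700045124 311.8589635902034 202.45911766372183 [[ 0.0141394  -0.99983698  0.01122935]
 [-0.99653771 -0.01501118 -0.08177561]
 [ 0.08193084 -0.01003422 -0.9965875 ]] [0.03215688 0.54368514 1.25091884]
```

View pics/scene0.png

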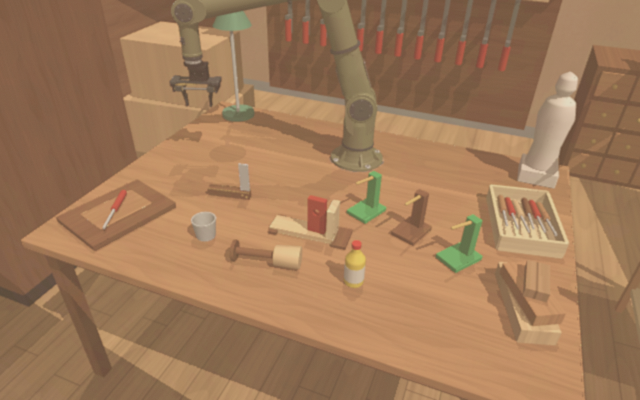

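View pics/top0.png

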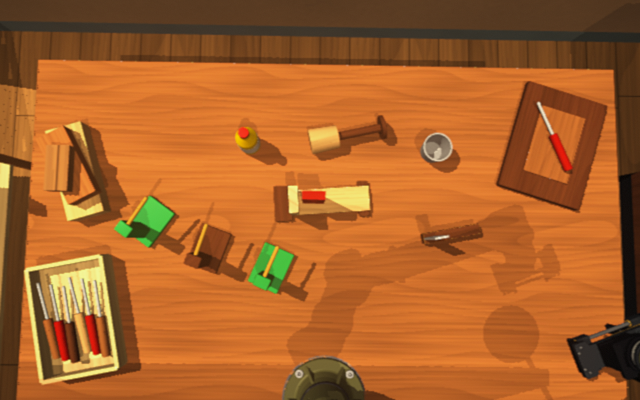

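The overview shows the corner at top-view (285–370, 200), with the red spacer at (313, 197). The brown stand is at (210, 248) between two green ones, and the square is at (452, 236). Next I'll enlarge these areas.

Run:
```python
import cv2,numpy as np
t=cv2.imread("pics/top0.png");s=cv2.imread("pics/scene0.png")
z=lambda a,x0,x1,y0,y1,k:cv2.resize(a[y0:y1,x0:x1],None,fx=k,fy=k,interpolation=cv2.INTER_CUBIC)
A=z(t,265,385,170,230,6)[:, :480*2]
im=np.zeros((600,800,3),np.uint8)
a=z(t,270,380,175,225,4);im[:200,:440]=a           # corner top
b=z(t,180,240,215,280,4)[:260];im[:260,440:680]=b  # stand top
c=z(t,410,490,215,255,4);im[200:360,:320]=c        # square top
d=z(s,260,360,185,255,4);im[320:600,400:800]=d     # corner scene
e=z(s,385,440,185,245,4);im[360:600,0:220]=e       # stand scene
f=z(s,205,255,155,205,3.6);im[420:600,220:400]=f   # square scene
cv2.imwrite("pics/crops.png",im)
```

```text
(no output)
```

View pics/crops.png

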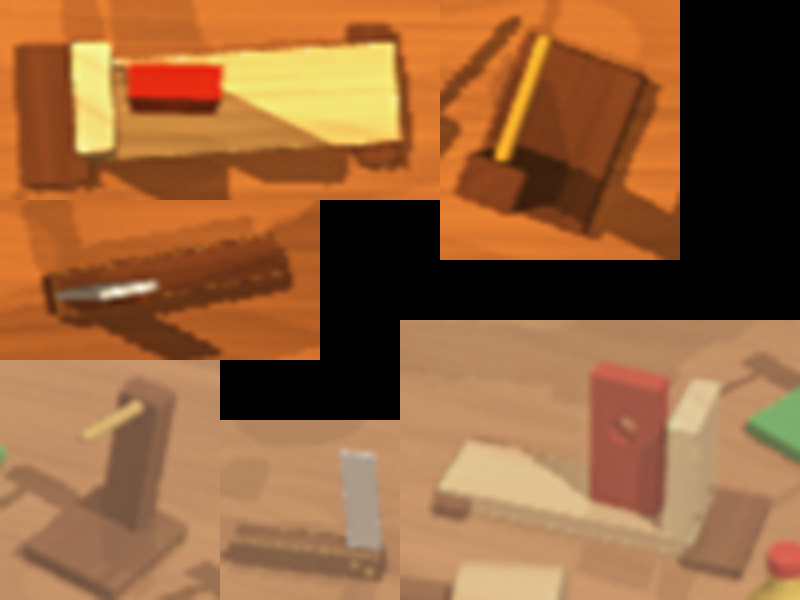

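The crops show the upright on the +y side (left in the top view), so the corner's x axis runs towards −y. The peg tip is at about top (206, 224) and scene (406, 204). The square's heel also points to +y. I'll convert these to world points.

```bash
cat > h.py <<'E'
import numpy as np,cv2
class Cam:
    def __init__(s,c):
        s.c=c;s.R=np.array(c["R"]);s.t=np.array(c["t"]);s.C=-s.R.T@s.t
        s.img=c["image"]
    def ray(s,u,v,fish=False):
        c=s.c;x=(u-c["cx"]);y=(v-c["cy"])
        if fish:
            r=np.hypot(x,y);th=r/c["fx"];d=np.array([x/r*np.sin(th),y/r*np.sin(th),np.cos(th)])
        else: d=np.array([x/c["fx"],y/c["fy"],1.])
        d=s.R.T@d;return d/np.linalg.norm(d)
    def plane(s,u,v,z,fish=False):
        d=s.ray(u,v,fish);return s.C+d*(z-s.C[2])/d[2]
    def pix(s,X,fish=False):
        p=s.R@np.array(X)+s.t;c=s.c
        if fish:
            r=np.hypot(p[0],p[1]);th=np.arctan2(r,p[2]);return np.array([c["cx"]+c["fx"]*th*p[0]/r,c["cy"]+c["fx"]*th*p[1]/r])
        return np.array([c["cx"]+c["fx"]*p[0]/p[2],c["cy"]+c["fy"]*p[1]/p[2]])
def tri(rays):
    A=0;b=0
    for C,d in rays:
        P=np.eye(3)-np.outer(d,d);A=A+P;b=b+P@C
    return np.linalg.solve(A,b)
E
python3 - <<'E'
from h import *
np.set_printoptions(precision=4,suppress=True)
T=Cam(np.load("top0.npz"));S=Cam(np.load("scene0.npz"))
def cr(u,v,ox,oy,x0,y0,k):return ((u-ox+.5)/k-.5+x0,(v-oy+.5)/k-.5+y0)
tc=lambda u,v:cr(u,v,0,0,270,175,4); ts=lambda u,v:cr(u,v,440,0,180,215,4); tq=lambda u,v:cr(u,v,0,200,410,215,4)
sc=lambda u,v:cr(u,v,400,320,260,185,4); ss=lambda u,v:cr(u,v,0,360,385,185,4); sq=lambda u,v:cr(u,v,220,420,205,155,3.6)
print("upr top",[T.plane(*tc(*p),.13) for p in((72,44),(112,42),(114,152),(78,154))])
print("board end",[T.plane(*tc(*p),.02) for p in((396,42),(402,140),(114,62),(114,157))])
print("spacer top",[T.plane(*tc(*p),.15) for p in((128,66),(222,66),(222,100),(130,98))])
print("spacer sc",[S.plane(*sc(*p),.15) for p in((592,366),(667,378),(668,388))], "hole",tri([(S.C,S.ray(*sc(624,432)))]*1) if 0 else '')
for n,a,b in(("tip",(544,37),(85,437)),("root",(502,160),(142,404))):
    print("peg",n,tri([(T.C,T.ray(*ts(*a))),(S.C,S.ray(*ss(*b)))]),T.plane(*ts(*a),.152 if n=="tip" else .141),S.plane(*ss(*b),.152 if n=="tip" else .141))
print("base",[T.plane(*ts(*p),.018) for p in((645,78),(592,235))])
print("sq",[T.plane(*tq(*p),.034) for p in((45,276),(280,234),(292,270))],"blade outer",S.plane(*sq(376,452),.145),"blade inner",S.plane(*sq(342,450),.145),"top inner",T.plane(*tq(157,286),.145))
# red mask
hsv=cv2.cvtColor(T.img,cv2.COLOR_RGB2HSV)
m=((hsv[...,0]<6)&(hsv[...,1]>200)&(hsv[...,2]>190)).astype(np.uint8);m[:, :290]=0;m[:,340:]=0;m[:180]=0;m[215:]=0
r=cv2.minAreaRect(cv2.findNonZero(m));print(r,T.plane(*r[0],.15))
print([T.plane(*p,.15) for p in cv2.boxPoints(r)])
E
```

```text
upr top [array([0.5771, 0.1046, 0.13  ]), array([0.5788, 0.0787, 0.13  ]), array([0.5075, 0.0762, 0.13  ]), array([0.5058, 0.0994, 0.13  ])]
board end [array([ 0.5952, -0.1205,  0.02  ]), array([ 0.5255, -0.125 ,  0.02  ]), array([0.5778, 0.0795, 0.02  ]), array([0.5104, 0.0784, 0.02  ])]
spacer top [array([0.5612, 0.0678, 0.15  ]), array([0.5621, 0.008 , 0.15  ]), array([0.5404, 0.0078, 0.15  ]), array([0.5408, 0.0662, 0.15  ])]
spacer sc [array([0.5536, 0.005 , 0.15  ]), array([0.5456, 0.0665, 0.15  ]), array([0.5582, 0.0722, 0.15  ])] hole 
peg tip [0.4744 0.3076 0.1526] [0.4743 0.3081 0.152 ] [0.4739 0.3071 0.152 ]
peg root [0.3962 0.3358 0.1421] [0.3966 0.3345 0.141 ] [0.3935 0.3371 0.141 ]
base [array([0.4508, 0.2664, 0.018 ]), array([0.341 , 0.3002, 0.018 ])]
sq [array([ 0.4595, -0.2651,  0.034 ]), array([ 0.4912, -0.4301,  0.034 ]), array([ 0.4662, -0.4381,  0.034 ])] blade outer [ 0.4416 -0.2736  0.145 ] blade inner [ 0.4515 -0.3064  0.145 ] top inner [ 0.4524 -0.3084  0.145 ]
((313.0, 195.5), (7.0, 22.0), 90.0) [0.5504 0.0387 0.15  ]
[array([0.559 , 0.0668, 0.15  ]), array([0.5598, 0.0109, 0.15  ]), array([0.5419, 0.0106, 0.15  ]), array([0.5411, 0.0665, 0.15  ])]
```

Request:
drive_tool([
  {"x":530,"y":-495,"z":-39,"rz":-1.236,"fingers":-1},
  {"x":530,"y":-495,"z":-39,"rz":-1.236,"fingers":-1},
  {"x":530,"y":-495,"z":-39,"rz":-1.236,"fingers":-1},
  {"x":530,"y":-495,"z":-39,"rz":-1.236,"fingers":-1},
  {"x":530,"y":-495,"z":-39,"rz":-1.236,"fingers":-1},
  {"x":530,"y":-495,"z":-39,"rz":-1.236,"fingers":-1},
  {"x":530,"y":-495,"z":-39,"rz":-1.236,"fingers":-1},
  {"x":530,"y":-495,"z":-39,"rz":-1.236,"fingers":-1},
  {"x":530,"y":-495,"z":-39,"rz":-1.236,"fingers":-1},
  {"x":530,"y":-495,"z":-39,"rz":-1.236,"fingers":-1},
  {"x":530,"y":-495,"z":-39,"rz":-1.236,"fingers":-1},
  {"x":530,"y":-495,"z":-39,"rz":-1.236,"fingers":-1},
  {"x":530,"y":-495,"z":-39,"rz":-1.236,"fingers":-1},
  {"x":530,"y":-495,"z":-39,"rz":-1.236,"fingers":-1},
  {"x":530,"y":-495,"z":-39,"rz":-1.236,"fingers":-1},
  {"x":530,"y":-495,"z":-39,"rz":-1.236,"fingers":-1},
])

```text
invalid input at $.moves[0]: expected keys x, y, z, rx, ry, rz, fingers
```

Run:
```python
from cell import sensors, vision
from h import *
np.set_printoptions(precision=4,suppress=True)
o=sensors.get_obs();print(o["time_s"],o["qpos"],o["tool_pos"],o["tool_rot"])
c=vision.read_camera("wrist");np.savez("w1.npz",**c);cv2.imwrite("pics/w1.png",c["image"][:,:,::-1]);W=Cam(c);print(W.C,W.R,c["fx"])
print(W.pix([.551,.038,.15],True),W.pix([.57,.0787,.13],True),W.pix([.4744,.3077,.152],True))
```

```text
0.1 [70.5957 18.4331 -4.016  83.1683  1.2947 78.5414 -3.2598] [ 0.2244 -0.6095  0.2296] [-179.9024    0.0051   20.2144]
[ 0.3028 -0.5812  0.384 ] [[ 0.3458 -0.9383 -0.0008]
 [-0.8956 -0.3303  0.2978]
 [-0.2797 -0.1023 -0.9546]] 309.70691628693146
[   4.1742 -110.97  ] [   6.5532 -111.3865] [-62.4502 -49.3101]
```

View pics/w1.png

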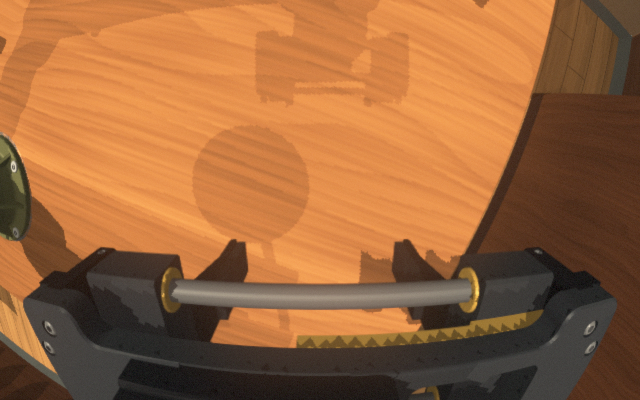

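The row format needs all seven keys, so the arm hasn't moved yet. This picture only shows bare bench in front of the gripper, with the fingers at (235, 265) and (405, 265). I'll resend the move.

Request:
drive_tool([
  {"x":530,"y":-495,"z":-39,"rx":0,"ry":0,"rz":-1.236,"fingers":-1},
  {"x":530,"y":-495,"z":-39,"rx":0,"ry":0,"rz":-1.236,"fingers":-1},
  {"x":530,"y":-495,"z":-39,"rx":0,"ry":0,"rz":-1.236,"fingers":-1},
  {"x":530,"y":-495,"z":-39,"rx":0,"ry":0,"rz":-1.236,"fingers":-1},
  {"x":530,"y":-495,"z":-39,"rx":0,"ry":0,"rz":-1.236,"fingers":-1},
  {"x":530,"y":-495,"z":-39,"rx":0,"ry":0,"rz":-1.236,"fingers":-1},
  {"x":530,"y":-495,"z":-39,"rx":0,"ry":0,"rz":-1.236,"fingers":-1},
  {"x":530,"y":-495,"z":-39,"rx":0,"ry":0,"rz":-1.236,"fingers":-1},
  {"x":530,"y":-495,"z":-39,"rx":0,"ry":0,"rz":-1.236,"fingers":-1},
  {"x":530,"y":-495,"z":-39,"rx":0,"ry":0,"rz":-1.236,"fingers":-1},
  {"x":530,"y":-495,"z":-39,"rx":0,"ry":0,"rz":-1.236,"fingers":-1},
  {"x":530,"y":-495,"z":-39,"rx":0,"ry":0,"rz":-1.236,"fingers":-1},
  {"x":530,"y":-495,"z":-39,"rx":0,"ry":0,"rz":-1.236,"fingers":-1},
  {"x":530,"y":-495,"z":-39,"rx":0,"ry":0,"rz":-1.236,"fingers":-1},
  {"x":530,"y":-495,"z":-39,"rx":0,"ry":0,"rz":-1.236,"fingers":-1},
  {"x":530,"y":-495,"z":-39,"rx":0,"ry":0,"rz":-1.236,"fingers":-1},
  {"x":530,"y":-495,"z":-39,"rx":0,"ry":0,"rz":-1.236,"fingers":-1},
])

```text
time_s: 2.28
tool_pos: [0.5508, 0.0369, 0.2696]
tool_rot: [180.0, 0.0, 91.0]
force: [0.9, -0.3, -0.4]
grip_width: 0.0871
grasp_force: 0.0
```

Run:
```python
from cell import sensors, vision
from h import *
np.set_printoptions(precision=4,suppress=True)
o=sensors.get_obs();print(o["time_s"],o["qpos"],o["tool_pos"],o["tool_rot"])
c=vision.read_camera("wrist");np.savez("w1.npz",**c);cv2.imwrite("pics/w1b.png",c["image"][:,:,::-1]);W=Cam(c);print(W.C,W.R,c["fx"])
print(W.pix([.551,.038,.15],True),W.pix([.57,.0787,.13],True),W.pix([.4744,.3077,.152],True))
```

```text
2.275 [ 33.251    8.9105 -44.0607  92.6184   6.2894  81.0033 -10.4889] [0.5508 0.0369 0.2696] [179.9916   0.0272  90.9602]
[0.5505 0.1194 0.424 ] [[ 0.9999  0.017   0.0009]
 [ 0.016  -0.954   0.2994]
 [ 0.0059 -0.2993 -0.9541]] 309.70691628693146
[318.3352 200.6745] [338.9665 154.2484] [242.1419 -72.2967]
```

View pics/w1b.png

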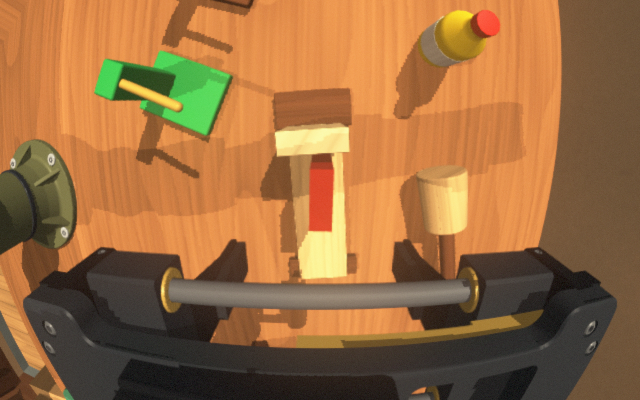

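The wrist view shows the red spacer at (321, 195) between the upright at (312, 140) and the board's free end at (323, 270). The open fingers straddle it. I'll measure its top face and the upright in this view.

Run:
```python
from h import *
np.set_printoptions(precision=4,suppress=True)
W=Cam(np.load("w1.npz"));im=W.img
hsv=cv2.cvtColor(im,cv2.COLOR_RGB2HSV)
for r in range(150,236,5):
    row=hsv[r,295:350];red=np.where(((row[:,0]<5)|(row[:,0]>172))&(row[:,1]>180))[0]
    print(r,(red.min()+295,red.max()+295, hsv[r,321]) if len(red) else None)
print("expected face rows", [W.pix([.551,y,.15],True) for y in(.008,.068)])
g=cv2.resize(im[80:290,255:370],None,fx=2.8,fy=2.8,interpolation=cv2.INTER_CUBIC);cv2.imwrite("pics/w1c.png",g[:,:,::-1])
```

```text
150 None
155 None
160 None
165 None
170 (np.int64(312), np.int64(330), array([  5, 204, 220], dtype=uint8))
175 (np.int64(313), np.int64(317), array([  5, 207, 219], dtype=uint8))
180 (np.int64(319), np.int64(323), array([  5, 205, 221], dtype=uint8))
185 (np.int64(312), np.int64(322), array([  5, 207, 221], dtype=uint8))
190 None
195 None
200 (np.int64(318), np.int64(318), array([  5, 205, 221], dtype=uint8))
205 None
210 None
215 (np.int64(311), np.int64(311), array([  5, 206, 222], dtype=uint8))
220 None
225 None
230 None
235 None
expected face rows [array([317.8381, 230.828 ]), array([318.8715, 168.6756])]
```

View pics/w1c.png

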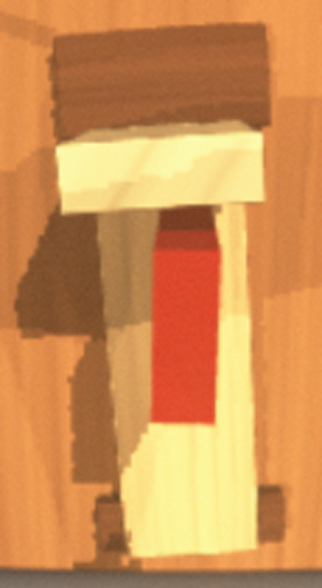

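The crop shows the spacer's top face at (151–220, 249–423), the upright's inner top edge at (62, 213)–(263, 201), and the board's end at (133, 556)–(257, 549).

Run:
```python
from h import *
np.set_printoptions(precision=4,suppress=True)
W=Cam(np.load("w1.npz"))
f=lambda u,v,z:W.plane((u+.5)/2.8-.5+255,(v+.5)/2.8-.5+80,z,True)
print([f(*p,.15) for p in((154,249),(220,250),(215,423),(151,420))])
print("upright",[f(*p,.13) for p in((62,213),(263,201),(57,145))])
print("board",[f(*p,.02) for p in((133,556),(257,549),(250,300))])
```

```text
[array([0.5427, 0.0679, 0.15  ]), array([0.5639, 0.068 , 0.15  ]), array([0.564 , 0.0083, 0.15  ]), array([0.5422, 0.009 , 0.15  ])]
upright [array([0.5104, 0.0765, 0.13  ]), array([0.5792, 0.0816, 0.13  ]), array([0.5089, 0.1   , 0.13  ])]
board [array([ 0.5288, -0.1229,  0.02  ]), array([ 0.5954, -0.1176,  0.02  ]), array([0.5854, 0.0194, 0.02  ])]
```

Request:
drive_tool([
  {"x":1,"y":2.5,"z":60,"rx":0,"ry":0,"rz":0.017,"fingers":-1},
  {"x":1,"y":2.5,"z":110,"rx":0,"ry":0,"rz":0.017,"fingers":-1},
  {"x":1,"y":2.5,"z":139,"rx":0,"ry":0,"rz":0.017,"fingers":-1},
  {"x":1,"y":2.5,"z":139,"rx":0,"ry":0,"rz":0.017,"fingers":-1},
  {"x":1,"y":2.5,"z":139,"rx":0,"ry":0,"rz":0.017,"fingers":1},
  {"x":1,"y":2.5,"z":139,"rx":0,"ry":0,"rz":0.017,"fingers":1},
  {"x":1,"y":2.5,"z":139,"rx":0,"ry":0,"rz":0.017,"fingers":1},
  {"x":1,"y":2.5,"z":139,"rx":0,"ry":0,"rz":0.017,"fingers":1},
  {"x":1,"y":2.5,"z":139,"rx":0,"ry":0,"rz":0.017,"fingers":1},
  {"x":1,"y":2.5,"z":139,"rx":0,"ry":0,"rz":0.017,"fingers":1},
], force=35)

```text
time_s: 3.58
tool_pos: [0.5533, 0.0387, 0.1305]
tool_rot: [-180.0, 0.0, 90.1]
force: [0.7, 0.1, -0.2]
grip_width: 0.0347
grasp_force: 0.0
```

Request:
drive_tool([
  {"x":0,"y":0,"z":0,"rx":0,"ry":0,"rz":0,"fingers":1},
  {"x":0,"y":0,"z":0,"rx":0,"ry":0,"rz":0,"fingers":1},
  {"x":0,"y":0,"z":0,"rx":0,"ry":0,"rz":0,"fingers":1},
  {"x":0,"y":0,"z":0,"rx":0,"ry":0,"rz":0,"fingers":1},
  {"x":0,"y":0,"z":-20,"rx":0,"ry":0,"rz":0,"fingers":1},
  {"x":0,"y":0,"z":-60,"rx":0,"ry":0,"rz":0,"fingers":1},
  {"x":0,"y":0,"z":-110,"rx":0,"ry":0,"rz":0,"fingers":1},
  {"x":0,"y":0,"z":-150,"rx":0,"ry":0,"rz":0,"fingers":1},
  {"x":0,"y":0,"z":-150,"rx":0,"ry":0,"rz":0,"fingers":1},
], force=35)

```text
time_s: 4.7
tool_pos: [0.5554, 0.0395, 0.2855]
tool_rot: [179.5, 0.0, 90.1]
force: [0.1, -0.2, -1.1]
grip_width: 0.0214
grasp_force: 34.9
```

Request:
drive_tool([
  {"x":60,"y":-10,"z":0,"rx":0,"ry":0,"rz":0.08,"fingers":1},
  {"x":120,"y":-20,"z":0,"rx":0,"ry":0,"rz":0.16,"fingers":1},
  {"x":180,"y":-30,"z":0,"rx":0,"ry":0,"rz":0.24,"fingers":1},
  {"x":230,"y":-40,"z":0,"rx":0,"ry":0,"rz":0.333,"fingers":1},
  {"x":255,"y":-43,"z":0,"rx":0,"ry":0,"rz":0.333,"fingers":1},
  {"x":255,"y":-43,"z":0,"rx":0,"ry":0,"rz":0.333,"fingers":1},
  {"x":255,"y":-43,"z":0,"rx":0,"ry":0,"rz":0.333,"fingers":1},
])

```text
time_s: 5.58
tool_pos: [0.5105, 0.2922, 0.28]
tool_rot: [-180.0, 0.1, 70.9]
force: [0.4, -0.4, -1.6]
grip_width: 0.0217
grasp_force: 34.9
```

Run:
```python
from cell import sensors, vision
from h import *
np.set_printoptions(precision=4,suppress=True)
o=sensors.get_obs();print(o["time_s"],o["qpos"],o["tool_pos"],o["tool_rot"])
c=vision.read_camera("wrist");np.savez("w2.npz",**c);W=Cam(c)
p=W.pix([.4744,.3077,.152],True);print(p,W.pix([.3962,.3358,.141],True))
cv2.imwrite("pics/w2.png",c["image"][:,:,::-1])
```

```text
5.575 [  9.6755  15.6203 -50.808   86.5159  12.166   83.692  -60.5366] [0.5105 0.2922 0.28  ] [-179.9975    0.0937   70.9105]
[277.155  196.7224] [199.8818 193.2785]
```

View pics/w2.png

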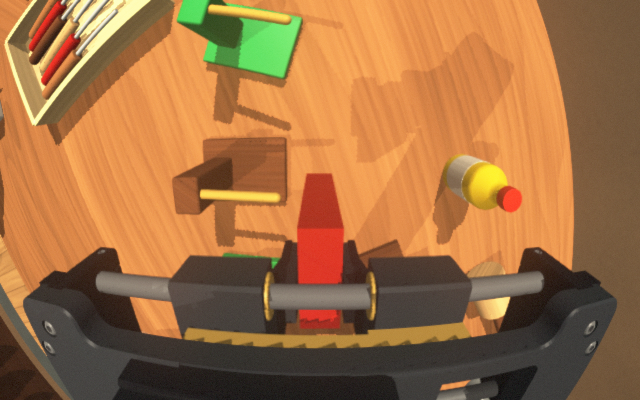

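The peg runs from (200, 195) to (280, 198) and the spacer is held upright at (321, 250). I'll measure the peg more finely here.

Run:
```python
from h import *
np.set_printoptions(precision=4,suppress=True)
W=Cam(np.load("w2.npz"));hsv=cv2.cvtColor(W.img,cv2.COLOR_RGB2HSV)
m=((hsv[...,0]>18)&(hsv[...,0]<32)&(hsv[...,1]>130)&(hsv[...,2]>120))
ys,xs=np.where(m[180:212,195:295]);ys+=180;xs+=195
print(len(xs),xs.min(),xs.max())
for u in range(198,286,8):
    v=ys[xs==u]; 
    if len(v):print(u,v.min(),v.max())
```

```text
633 200 279
206 190 197
214 191 198
222 191 198
230 191 198
238 192 199
246 192 199
254 192 200
262 193 200
270 193 201
278 195 199
```

Run:
```python
from h import *
np.set_printoptions(precision=4,suppress=True)
W=Cam(np.load("w2.npz"));T=Cam(np.load("top0.npz"))
a=W.plane(200,193.3,.141,True);b=W.plane(279.8,197,.152,True);print(a,b,np.degrees(np.arctan2(*(b-a)[1::-1])),np.linalg.norm(b-a))
# intermediate for angle
m=W.plane(214,194.5,.143,True);n=W.plane(270,197,.1507,True);print(np.degrees(np.arctan2(*(n-m)[1::-1])))
from cell import sensors
o=sensors.get_obs();yaw=np.radians(o["tool_rot"][2]);print(o["tool_pos"],o["tool_rot"])
for th in(-18.5,):
  d=np.array([np.cos(np.radians(th)),np.sin(np.radians(th))])
  for s in(35,0,-36):
    D=b[:2]+d*s/1000-o["tool_pos"][:2]
    print(s,"tool x,y mm",1000*(D@[np.cos(yaw),np.sin(yaw)]),1000*(D@[np.sin(yaw),-np.cos(yaw)]))
```

```text
[0.3963 0.3357 0.141 ] [0.4767 0.3066 0.152 ] -19.918363073020068 0.08621059643929946
-19.776077043457246
[0.5107 0.2918 0.2801] [179.9906   0.0899  70.8455]
35 tool x,y mm 3.242867393887485 -2.016416819010207
0 tool x,y mm 2.843048921484794 -37.014133104349796
-36 tool x,y mm 2.431807064156334 -73.0117841406991
```

Request:
drive_tool([
  {"x":3.5,"y":-1,"z":40,"rx":0,"ry":0,"rz":0,"fingers":1},
  {"x":3.5,"y":-1,"z":80,"rx":0,"ry":0,"rz":0,"fingers":1},
  {"x":3.5,"y":-1,"z":99,"rx":0,"ry":0,"rz":0,"fingers":1},
  {"x":3.5,"y":-1,"z":99,"rx":0,"ry":0,"rz":0,"fingers":1},
  {"x":3.5,"y":-1,"z":99,"rx":0,"ry":0,"rz":0,"fingers":1},
  {"x":3.5,"y":-12,"z":99,"rx":0,"ry":0,"rz":0,"fingers":1},
  {"x":3.5,"y":-24,"z":99,"rx":0,"ry":0,"rz":0,"fingers":1},
  {"x":3.5,"y":-36,"z":99,"rx":0,"ry":0,"rz":0,"fingers":1},
  {"x":3.5,"y":-42,"z":100,"rx":0,"ry":0,"rz":0,"fingers":1},
  {"x":3.5,"y":-42,"z":100,"rx":0,"ry":0,"rz":0,"fingers":1},
])

```text
time_s: 6.88
tool_pos: [0.471, 0.3109, 0.1806]
tool_rot: [180.0, 0.0, 71.0]
force: [0.7, -0.2, -1.4]
grip_width: 0.0221
grasp_force: 34.9
```

Request:
drive_tool([
  {"x":0,"y":-10,"z":1,"rx":0,"ry":0,"rz":0,"fingers":1},
  {"x":0,"y":-20,"z":2.5,"rx":0,"ry":0,"rz":0,"fingers":1},
  {"x":0,"y":-31,"z":4,"rx":0,"ry":0,"rz":0,"fingers":1},
  {"x":0,"y":-31,"z":4,"rx":0,"ry":0,"rz":0,"fingers":1},
  {"x":0,"y":-31,"z":7,"rx":0,"ry":0,"rz":0,"fingers":1},
  {"x":0,"y":-31,"z":9,"rx":0,"ry":0,"rz":0,"fingers":1},
  {"x":0,"y":-31,"z":9,"rx":0,"ry":0,"rz":0,"fingers":1},
])

```text
time_s: 7.75
tool_pos: [0.4424, 0.3204, 0.1712]
tool_rot: [-180.0, 0.0, 70.9]
force: [-0.5, 0.1, -1.2]
grip_width: 0.0218
grasp_force: 34.9
```

Run:
```python
from cell import sensors, vision
from h import *
a=vision.read_camera("scene")["image"];b=vision.read_camera("top")["image"]
z=lambda a,x0,x1,y0,y1,k:cv2.resize(a[y0:y1,x0:x1],None,fx=k,fy=k,interpolation=cv2.INTER_CUBIC)
cv2.imwrite("pics/h1.png",np.hstack([z(a,370,470,150,250,4),z(b,170,270,190,290,4)])[:,:,::-1])
```

```text
(no output)
```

View pics/h1.png

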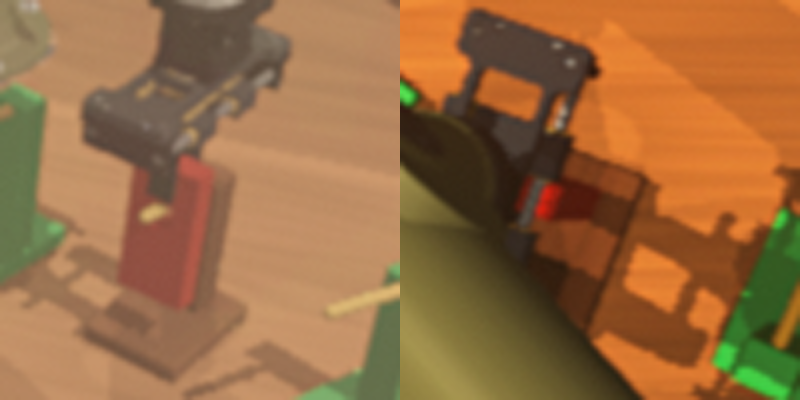

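The peg tip pokes out of the spacer's front face at (152, 213), so it is threaded. I'll lower it gently onto the peg.

Request:
drive_tool([
  {"x":0,"y":0,"z":1,"rx":0,"ry":0,"rz":0,"fingers":1},
  {"x":0,"y":0,"z":2,"rx":0,"ry":0,"rz":0,"fingers":1},
  {"x":0,"y":0,"z":2,"rx":0,"ry":0,"rz":0,"fingers":1},
])

```text
time_s: 8.22
tool_pos: [0.4425, 0.3209, 0.1701]
tool_rot: [180.0, -0.0, 71.0]
force: [-0.8, -1.5, 3.8]
grip_width: 0.0218
grasp_force: 34.9
```

Request:
drive_tool([
  {"x":0,"y":0,"z":0,"rx":0,"ry":0,"rz":0,"fingers":-0.2},
  {"x":0,"y":0,"z":0,"rx":0,"ry":0,"rz":0,"fingers":-0.2},
  {"x":0,"y":0,"z":0,"rx":0,"ry":0,"rz":0,"fingers":-0.2},
  {"x":0,"y":0,"z":0,"rx":0,"ry":0,"rz":0,"fingers":-0.2},
  {"x":0,"y":0,"z":0,"rx":0,"ry":0,"rz":0,"fingers":-0.2},
  {"x":0,"y":0,"z":-15,"rx":0,"ry":0,"rz":0,"fingers":-0.2},
  {"x":0,"y":0,"z":-45,"rx":0,"ry":0,"rz":0,"fingers":-0.2},
  {"x":0,"y":0,"z":-105,"rx":0,"ry":0,"rz":0,"fingers":-0.6},
  {"x":0,"y":0,"z":-130,"rx":0,"ry":0,"rz":0,"fingers":-1},
])

```text
time_s: 9.35
tool_pos: [0.443, 0.3222, 0.3042]
tool_rot: [179.8, -0.2, 71.0]
force: [-0.0, 0.5, 0.5]
grip_width: 0.065
grasp_force: 0.0
```

Run:
```python
from cell import sensors, vision
from h import *
np.set_printoptions(precision=4,suppress=True)
o=sensors.get_obs();print(o["time_s"],o["qpos"],o["tool_pos"],o["tool_rot"],o["grip_width"])
c=vision.read_camera("wrist")
a=vision.read_camera("scene")["image"]
z=lambda a,x0,x1,y0,y1,k:cv2.resize(a[y0:y1,x0:x1],None,fx=k,fy=k,interpolation=cv2.INTER_CUBIC)
cv2.imwrite("pics/h2.png",np.hstack([z(a,370,470,150,250,4),z(c["image"],150,350,100,300,2)])[:,:,::-1])
```

```text
9.35 [  9.807    8.7526 -53.7292  89.9461   7.1619  84.5715 -63.2371] [0.443  0.3222 0.3042] [179.7802  -0.2442  71.0064] 0.06495076881221058
```

View pics/h2.png

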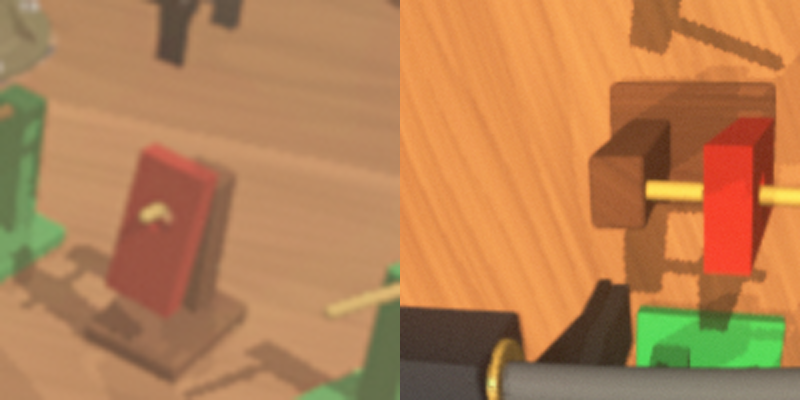

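The spacer hangs on the peg, slightly tilted, with the hand clear of it. Next is the square.

Request:
drive_tool([
  {"x":-50,"y":28,"z":0,"rx":0,"ry":0,"rz":-0.05,"fingers":-1},
  {"x":-105,"y":56,"z":0,"rx":0,"ry":0,"rz":-0.1,"fingers":-1},
  {"x":-160,"y":86,"z":0,"rx":0,"ry":0,"rz":-0.15,"fingers":-1},
  {"x":-215,"y":116,"z":0,"rx":0,"ry":0,"rz":-0.2,"fingers":-1},
  {"x":-265,"y":143,"z":0,"rx":0,"ry":0,"rz":-0.25,"fingers":-1},
  {"x":-320,"y":167,"z":0,"rx":0,"ry":0,"rz":-0.3,"fingers":-1},
  {"x":-375,"y":180,"z":0,"rx":0,"ry":0,"rz":-0.35,"fingers":-1},
  {"x":-430,"y":193,"z":0,"rx":0,"ry":0,"rz":-0.4,"fingers":-1},
  {"x":-485,"y":206,"z":0,"rx":0,"ry":0,"rz":-0.45,"fingers":-1},
  {"x":-540,"y":220,"z":0,"rx":0,"ry":0,"rz":-0.5,"fingers":-1},
  {"x":-595,"y":234,"z":0,"rx":0,"ry":0,"rz":-0.5585,"fingers":-1},
  {"x":-651,"y":248,"z":0,"rx":0,"ry":0,"rz":-0.5585,"fingers":-1},
  {"x":-651,"y":248,"z":0,"rx":0,"ry":0,"rz":-0.5585,"fingers":-1},
  {"x":-651,"y":248,"z":0,"rx":0,"ry":0,"rz":-0.5585,"fingers":-1},
  {"x":-651,"y":248,"z":0,"rx":0,"ry":0,"rz":-0.5585,"fingers":-1},
])

```text
time_s: 11.32
tool_pos: [0.4653, -0.3736, 0.2996]
tool_rot: [180.0, -0.0, 103.1]
force: [-0.1, -0.2, 0.1]
grip_width: 0.0872
grasp_force: 0.0
```

Run:
```python
from cell import sensors, vision
from h import *
np.set_printoptions(precision=4,suppress=True)
o=sensors.get_obs();print(o["time_s"],o["qpos"],o["tool_pos"],o["tool_rot"])
c=vision.read_camera("wrist");np.savez("w3.npz",**c);W=Cam(c)
d=np.array([.22,-.975,0]);C=np.array([.46,-.35,0])
P=np.array([W.pix(C+d*s+np.array([0,0,h]),True) for s in(-.08,.08) for h in(.034,)]+[W.pix(C-.08*d+[0,0,.145],True)]);print(P)
x0=int(P[:,0].min()-40);x1=int(P[:,0].max()+40);y0=int(max(0,P[:,1].min()-40));y1=int(min(400,P[:,1].max()+40))
k=min(780/(x1-x0),580/(y1-y0),5);print(x0,y0,k)
cv2.imwrite("pics/w3.png",cv2.resize(c["image"][y0:y1,x0:x1],None,fx=k,fy=k,interpolation=cv2.INTER_CUBIC)[:,:,::-1])
t=vision.read_camera("top");np.savez("top3.npz",**t)
```

```text
11.325 [ 52.3964  11.5202 -19.0265  84.347    3.721   84.7598  46.5278] [ 0.4653 -0.3736  0.2996] [179.9812  -0.0204 103.1419]
[[319.081   95.2651]
 [318.2435 209.7229]
 [319.0142  89.46  ]]
278 49 2.9
```

View pics/w3.png

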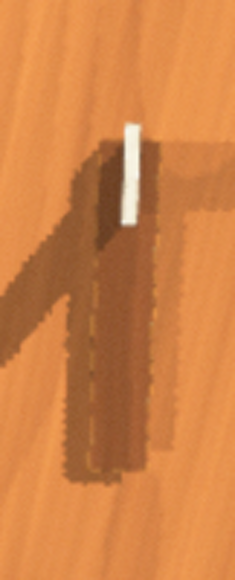

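The crop shows the stock's top from the heel end (100–158, 143) to the toe end (90–145, 469). The blade's top edge runs from about (132, 124) to (129, 226).

Run:
```python
from h import *
np.set_printoptions(precision=4,suppress=True)
W=Cam(np.load("w3.npz"));k=2.9
f=lambda u,v,z:W.plane((u+.5)/k-.5+278,(v+.5)/k-.5+49,z,True)[:2]
h=[f(*p,.034) for p in((100,143),(158,143),(90,470),(145,468))];print("stock",h)
b=[f(*p,.145) for p in((132,124),(129,226))];print("blade",b,[f(129,226,.034),f(129,226,.09)])
H=(h[0]+h[1])/2;Tt=(h[2]+h[3])/2;print(H,Tt,np.linalg.norm(H-Tt),np.degrees(np.arctan2(*(Tt-H)[::-1])),np.linalg.norm(h[0]-h[1]),np.linalg.norm(h[2]-h[3]))
print((H+Tt)/2)
for e in ((h[0],h[2]),(h[1],h[3])): print(np.degrees(np.arctan2(*(e[1]-e[0])[::-1])))
```

```text
stock [array([ 0.4343, -0.2777]), array([ 0.4602, -0.2716]), array([ 0.4647, -0.4326]), array([ 0.4908, -0.4254])]
blade [array([ 0.4468, -0.273 ]), array([ 0.4539, -0.3074])] [array([ 0.4561, -0.3125]), array([ 0.455 , -0.3099])]
[ 0.4472 -0.2746] [ 0.4777 -0.429 ] 0.15738443776488628 -78.81336581640073 0.026622044888392413 0.02712205455024362
[ 0.4625 -0.3518]
-78.89437385960755
-78.73184410462846
```

Request:
drive_tool([
  {"x":-6,"y":1.4,"z":50,"rx":0,"ry":0,"rz":0.028,"fingers":-1},
  {"x":-6,"y":1.4,"z":100,"rx":0,"ry":0,"rz":0.028,"fingers":-1},
  {"x":-6,"y":1.4,"z":150,"rx":0,"ry":0,"rz":0.028,"fingers":-1},
  {"x":-6,"y":1.4,"z":190,"rx":0,"ry":0,"rz":0.028,"fingers":-1},
  {"x":-6,"y":1.4,"z":225,"rx":0,"ry":0,"rz":0.028,"fingers":-1},
  {"x":-6,"y":1.4,"z":255,"rx":0,"ry":0,"rz":0.028,"fingers":-1},
  {"x":-6,"y":1.4,"z":275,"rx":0,"ry":0,"rz":0.028,"fingers":-1},
  {"x":-6,"y":1.4,"z":285,"rx":0,"ry":0,"rz":0.028,"fingers":-1},
  {"x":-6,"y":1.4,"z":285,"rx":0,"ry":0,"rz":0.028,"fingers":-1},
], force=40)

```text
time_s: 12.55
tool_pos: [0.4674, -0.3809, 0.0146]
tool_rot: [-180.0, -0.0, 101.4]
force: [0.3, 0.0, -0.1]
grip_width: 0.087
grasp_force: 0.0
```

Run:
```python
from cell import sensors
o=sensors.get_obs();print(o["time_s"],o["tool_pos"],o["tool_rot"],o["force"])
```

```text
12.55 [ 0.46737093 -0.38090887  0.01457399] [-1.79994487e+02 -5.18538064e-03  1.01393349e+02] [ 0.27400242  0.03875801 -0.14832817]
```

Request:
drive_tool([
  {"x":0,"y":0,"z":0,"rx":0,"ry":0,"rz":0,"fingers":1},
  {"x":0,"y":0,"z":0,"rx":0,"ry":0,"rz":0,"fingers":1},
  {"x":0,"y":0,"z":0,"rx":0,"ry":0,"rz":0,"fingers":1},
  {"x":0,"y":0,"z":0,"rx":0,"ry":0,"rz":0,"fingers":1},
  {"x":0,"y":0,"z":0,"rx":0,"ry":0,"rz":0,"fingers":1},
  {"x":0,"y":0,"z":0,"rx":0,"ry":0,"rz":0,"fingers":1},
  {"x":0,"y":0,"z":0,"rx":0,"ry":0,"rz":0,"fingers":1},
  {"x":0,"y":0,"z":0,"rx":0,"ry":0,"rz":0,"fingers":1},
  {"x":0,"y":0,"z":0,"rx":0,"ry":0,"rz":0,"fingers":1},
  {"x":0,"y":0,"z":0,"rx":0,"ry":0,"rz":0,"fingers":1},
  {"x":0,"y":0,"z":-20,"rx":0,"ry":0,"rz":0,"fingers":1},
  {"x":0,"y":0,"z":-40,"rx":0,"ry":0,"rz":0,"fingers":1},
  {"x":0,"y":0,"z":-60,"rx":0,"ry":0,"rz":0,"fingers":1},
  {"x":0,"y":0,"z":-60,"rx":0,"ry":0,"rz":0,"fingers":1},
], force=45)

```text
time_s: 14.3
tool_pos: [0.4688, -0.3823, 0.0776]
tool_rot: [179.8, 0.2, 101.4]
force: [-0.1, 0.5, -1.6]
grip_width: 0.0277
grasp_force: 45.0
```

Run:
```python
from cell import sensors
import numpy as np
o=sensors.get_obs();print(o["time_s"],o["tool_pos"],o["tool_rot"],o["force"],o["wrist_torque"],o["grip_width"])
# target: corner axis -85.6deg ; grip at s along corner x
p=o["tool_pos"];yaw=np.radians(o["tool_rot"][2]);a=np.radians(-85.6);F=np.array([.545,.079])
for s in(.140,.1135):
  D=F+s*np.array([np.cos(a),np.sin(a)])-p[:2];print(s,F+s*np.array([np.cos(a),np.sin(a)]),1000*(D@[np.cos(yaw),np.sin(yaw)]),1000*(D@[np.sin(yaw),-np.cos(yaw)]))
```

```text
14.3 [ 0.46882301 -0.38227469  0.07764872] [179.81804012   0.24927509 101.37091981] [-0.12825513  0.54234686 -1.62342186] [-0.09269411 -0.14416278 -0.00567619] 0.027715422404495465
0.14 [ 0.55574066 -0.06058739] 298.23636094921454 148.63538198859078
0.1135 [ 0.55370761 -0.03416549] 324.54046971554817 151.85156948450705
```

Request:
drive_tool([
  {"x":40,"y":20,"z":0,"rx":0,"ry":0,"rz":0.02,"fingers":1},
  {"x":90,"y":45,"z":0,"rx":0,"ry":0,"rz":0.04,"fingers":1},
  {"x":140,"y":70,"z":0,"rx":0,"ry":0,"rz":0.06,"fingers":1},
  {"x":190,"y":95,"z":0,"rx":0,"ry":0,"rz":0.08,"fingers":1},
  {"x":235,"y":118,"z":0,"rx":0,"ry":0,"rz":0.1,"fingers":1},
  {"x":275,"y":137,"z":0,"rx":0,"ry":0,"rz":0.122,"fingers":1},
  {"x":300,"y":147,"z":0,"rx":0,"ry":0,"rz":0.122,"fingers":1},
  {"x":308,"y":150,"z":0,"rx":0,"ry":0,"rz":0.122,"fingers":1},
  {"x":308,"y":150,"z":0,"rx":0,"ry":0,"rz":0.122,"fingers":1},
  {"x":308,"y":150,"z":20,"rx":0,"ry":0,"rz":0.122,"fingers":1},
  {"x":308,"y":150,"z":36,"rx":0,"ry":0,"rz":0.122,"fingers":1},
  {"x":308,"y":150,"z":36,"rx":0,"ry":0,"rz":0.122,"fingers":1},
  {"x":308,"y":150,"z":36,"rx":0,"ry":0,"rz":0.122,"fingers":1},
])

```text
time_s: 15.92
tool_pos: [0.5537, -0.0501, 0.0388]
tool_rot: [180.0, 0.0, 94.3]
force: [0.0, -0.3, -2.1]
grip_width: 0.0276
grasp_force: 45.0
```

Run:
```python
from cell import sensors,vision
import numpy as np
o=sensors.get_obs();print(o["time_s"],o["tool_pos"],o["tool_rot"],o["force"],o["wrist_torque"],o["qpos"])
p=o["tool_pos"];a=np.radians(-85.6);F=np.array([.545,.079]);u=np.array([np.cos(a),np.sin(a)])
print("s,lat",(p[:2]-F)@u,(p[:2]-F)@[-u[1],u[0]])
```

```text
15.925 [ 0.55374224 -0.05008165  0.03877677] [1.79984392e+02 1.00600940e-02 9.43406458e+01] [ 0.00219294 -0.32913709 -2.06899019] [-0.09513269 -0.10908069 -0.07123107] [ 25.95807255  19.33395069 -27.07014733 107.50056479  10.53341925
  55.58822565  -1.44311605]
s,lat 0.12937190977830673 -0.0011865397876943008
```

Request:
drive_tool([
  {"x":0,"y":0,"z":3,"rx":0,"ry":0,"rz":0,"fingers":1},
  {"x":0,"y":0,"z":4.5,"rx":0,"ry":0,"rz":0,"fingers":1},
  {"x":0,"y":0,"z":4.5,"rx":0,"ry":0,"rz":0,"fingers":1},
  {"x":6,"y":0,"z":4.5,"rx":0,"ry":0,"rz":0,"fingers":1},
  {"x":12,"y":0,"z":4.5,"rx":0,"ry":0,"rz":0,"fingers":1},
  {"x":16,"y":0,"z":4.5,"rx":0,"ry":0,"rz":0,"fingers":1},
  {"x":16,"y":0,"z":4.5,"rx":0,"ry":0,"rz":0,"fingers":1},
], force=55)

```text
time_s: 16.8
tool_pos: [0.5527, -0.0329, 0.0345]
tool_rot: [180.0, -0.0, 94.4]
force: [-0.3, -1.3, 3.9]
grip_width: 0.0277
grasp_force: 55.0
```

Request:
drive_tool([
  {"x":2,"y":0,"z":0.5,"rx":0,"ry":0,"rz":0,"fingers":1},
  {"x":4,"y":0,"z":1,"rx":0,"ry":0,"rz":0,"fingers":1},
  {"x":4,"y":0,"z":1,"rx":0,"ry":0,"rz":0,"fingers":1},
  {"x":4,"y":0,"z":1,"rx":0,"ry":0,"rz":0,"fingers":1},
])

```text
time_s: 17.3
tool_pos: [0.5528, -0.0329, 0.0345]
tool_rot: [179.9, 0.2, 94.3]
force: [-2.5, -7.7, 10.4]
grip_width: 0.0275
grasp_force: 55.0
```

Run:
```python
from cell import sensors
o=sensors.get_obs();print(o["tool_pos"],o["tool_rot"],o["force"],o["wrist_torque"])
```

```text
[ 0.55275852 -0.03286145  0.03448674] [179.94975149   0.24495947  94.29461616] [-2.45264312 -7.68141235 10.4257203 ] [-1.42288474  0.44861067  0.1815897 ]
```

Request:
drive_tool([
  {"x":1.5,"y":0,"z":0.5,"rx":0,"ry":0,"rz":0,"fingers":1},
  {"x":3,"y":0,"z":1,"rx":0,"ry":0,"rz":0,"fingers":1},
  {"x":3,"y":0,"z":1,"rx":0,"ry":0,"rz":0,"fingers":1},
  {"x":3,"y":0,"z":1,"rx":0,"ry":0,"rz":0,"fingers":1},
])

```text
time_s: 17.8
tool_pos: [0.5528, -0.0325, 0.0344]
tool_rot: [179.9, 0.4, 94.2]
force: [-4.7, -12.4, 16.6]
grip_width: 0.0278
grasp_force: 55.0
```

Run:
```python
from cell import sensors,vision
from h import *
o=sensors.get_obs();print(o["tool_pos"],o["tool_rot"],o["force"],o["wrist_torque"])
for n in("scene","top","wrist"):
    c=vision.read_camera(n);np.savez(f"{n}4.npz",**c);C=Cam(c);print(n,C.pix([.5448,.079,.13],n=="wrist"),C.pix([.5532,-.033,.07],n=="wrist"))
S=Cam(np.load("scene4.npz"));a=cv2.resize(S.img[160:270,255:375],None,fx=4.5,fy=4.5,interpolation=cv2.INTER_CUBIC)
W=np.load("wrist4.npz")["image"][60:260,230:410];W=cv2.resize(W,(235,261))
im=np.zeros((495,800,3),np.uint8);im[:,:540]=a;im[:261,545:780]=W
t=np.load("scene4.npz")["image"][150:250,370:470];im[265:495,545:775]=cv2.resize(t,(230,230))
cv2.imwrite("pics/f4.png",im[:,:,::-1])
```

```text
[ 0.5528284  -0.03253328  0.03442758] [179.94152716   0.43194941  94.20431079] [ -4.66549922 -12.42103658  16.61319301] [-2.30295801  0.91178636  0.26095377]
scene [329.94832307 205.00121409] [297.07456708 213.289554  ]
top [297.28655172 198.18599505] [338.96145324 197.74537981]
wrist [314.93909453 -30.9074041 ] [317.7024592  300.37926196]
```

View pics/f4.png

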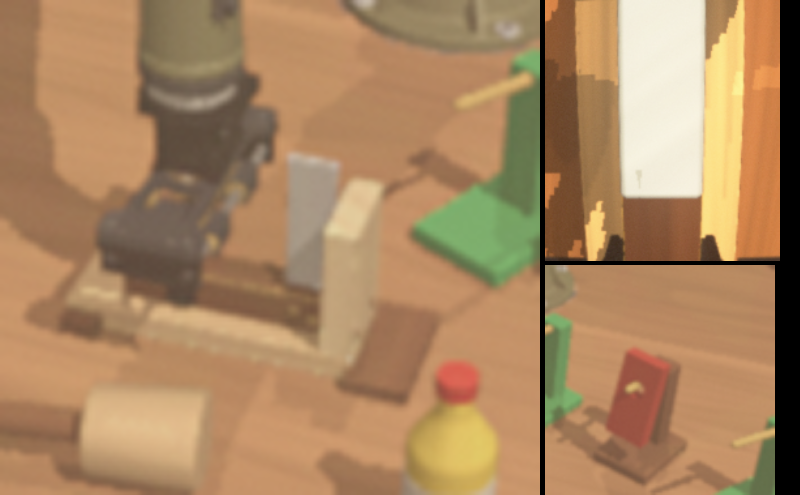

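The square sits in the corner and the spacer still hangs (last picture of my ten). There is 0.43° of compliance tilt, so I'll trim that. I'll also ease the downward push to confirm the upright contact isn't just friction.

Request:
drive_tool([
  {"x":0,"y":0,"z":-0.5,"rx":0,"ry":0.006,"rz":0,"fingers":1},
  {"x":0,"y":0,"z":-1.5,"rx":0,"ry":0.01,"rz":0,"fingers":1},
  {"x":0,"y":0,"z":-1.5,"rx":0,"ry":0.01,"rz":0,"fingers":1},
  {"x":0,"y":0,"z":-1.5,"rx":0,"ry":0.01,"rz":0,"fingers":1},
])

```text
time_s: 18.45
tool_pos: [0.553, -0.0313, 0.0345]
tool_rot: [179.9, -0.2, 94.3]
force: [0.4, -9.5, 5.5]
grip_width: 0.0274
grasp_force: 55.0
```

Run:
```python
from cell import sensors
o=sensors.get_obs();print(o["tool_pos"],o["tool_rot"],o["force"],o["wrist_torque"])
```

```text
[ 0.5530181  -0.03132533  0.03448826] [179.88591163  -0.23930377  94.25154422] [ 0.43521256 -9.46676037  5.47760268] [-2.37934619 -0.25439688  0.05893273]
```

Request:
drive_tool([
  {"x":1,"y":0,"z":0.5,"rx":0,"ry":-0.002,"rz":0,"fingers":1},
  {"x":2,"y":0,"z":1,"rx":0,"ry":-0.002,"rz":0,"fingers":1},
  {"x":2,"y":0,"z":1,"rx":0,"ry":-0.002,"rz":0,"fingers":1},
  {"x":2,"y":0,"z":1,"rx":0,"ry":-0.002,"rz":0,"fingers":1},
  {"x":2,"y":0,"z":1,"rx":0,"ry":-0.002,"rz":0,"fingers":1},
  {"x":2,"y":0,"z":1,"rx":0,"ry":-0.002,"rz":0,"fingers":1},
])

```text
time_s: 19.2
tool_pos: [0.5531, -0.0313, 0.0345]
tool_rot: [179.9, 0.0, 94.2]
force: [-1.2, -12.6, 12.2]
grip_width: 0.0277
grasp_force: 55.0
```

Run:
```python
from cell import sensors,vision
from h import *
o=sensors.get_obs();print(o["tool_pos"],o["tool_rot"],o["force"],o["wrist_torque"],o["grasp_force"])
c=Cam(vision.read_camera("scene"))
# spacer still red near stand?
h=cv2.cvtColor(c.img,cv2.COLOR_RGB2HSV);m=((h[...,0]<6)|(h[...,0]>172))&(h[...,1]>150);m=m[175:250,390:440];print("red",m.sum(),np.argwhere(m).mean(0)+[175,390])
c0=Cam(np.load("scene4.npz"));h=cv2.cvtColor(c0.img,cv2.COLOR_RGB2HSV);m=((h[...,0]<6)|(h[...,0]>172))&(h[...,1]>150);m=m[175:250,390:440];print("red before",m.sum(),np.argwhere(m).mean(0)+[175,390])
```

```text
[ 0.55305334 -0.03131364  0.03447191] [1.79892056e+02 2.11864286e-02 9.41859509e+01] [ -1.20583874 -12.64357472  12.202854  ] [-2.91433872  0.2756171   0.15611734] 55.00102451071143
red 44 [190.79545455 414.72727273]
red before 42 [190.71428571 414.71428571]
```

Request:
drive_tool([
  {"x":1.5,"y":0,"z":0,"rx":0,"ry":0.001,"rz":0,"fingers":1},
  {"x":3,"y":0,"z":-0.3,"rx":0,"ry":0.002,"rz":0,"fingers":1},
  {"x":3,"y":0,"z":-0.3,"rx":0,"ry":0.002,"rz":0,"fingers":1},
  {"x":3,"y":0,"z":-0.3,"rx":0,"ry":0.002,"rz":0,"fingers":1},
  {"x":3,"y":0,"z":-0.3,"rx":0,"ry":0.002,"rz":0,"fingers":1},
  {"x":3,"y":0,"z":-0.3,"rx":0,"ry":0.002,"rz":0,"fingers":1},
])

```text
time_s: 20.0
tool_pos: [0.553, -0.0312, 0.0345]
tool_rot: [179.9, 0.1, 94.1]
force: [0.6, -18.7, 9.1]
grip_width: 0.028
grasp_force: 55.0
```

Run:
```python
from cell import sensors,workorder
o=sensors.get_obs();print(o["tool_pos"],o["tool_rot"],o["force"],o["wrist_torque"],o["grasp_force"])
if abs(o["tool_rot"][1])<.4 and o["force"][1]<-10 and o["force"][2]>6: print(workorder.sign_off())
```

```text
[ 0.55302086 -0.03123166  0.03448325] [1.79880932e+02 8.80401814e-02 9.41147490e+01] [  0.5916533  -18.70213193   9.08333699] [-3.94274743e+00  4.77725471e-04  2.30945284e-01] 55.01096008345485
the job is handed in; nothing more can be done
None
```

I handed the job in at about 20 s: the spacer hangs free on the brass peg, and the square is gripped at 55 N in the corner, with the wrist reading about 19 N toward the upright and 9 N downward; the sign-off returned no verdict.

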